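# Open and hold the gate of a specimen carrier

## Task

Open the barred gate on the front of the white specimen carrier: first squeeze together the two flat tabs of the flat-tab catch, then the two round pins of the pin catch. Take the gate by its upright post, swing it past the stiff detent until it stands wide, about square to the carrier's front or a little further, and finish still holding it there by the post, because its spring would pull it back. Leave the tube rack and the things standing about where they are.

Things in the scene. Friction and masses are not known exactly. Their poses are not given: they have to be found in the camera images.
- carrier: (mm) White open-topped box, 260 wide (y), 200 deep (x), 110 high, fixed. Origin at bench level under the middle of its front face; x points back into the box, away from the robot (within 20 degrees), y left, z up. A rail on its front top edge, 42 deep, top at 110, carries the catches 80 left and 80 right of the middle (either way round). Barred gate in front: 250 wide, 115 high, 10 thick.
- flat_catch (a point): (mm) Middle of the flat-tab catch (first), midway between its tabs, 134 above the bench; axes as the carrier's. Two upright flat steel tabs 24 behind the front face, one to each side along y, each 8 thick (y), 24 wide (x), rising 40 from the rail; 52 over their outer faces, 30 squeezed. A thin hook on each reaches forward over the gate and frees it once that tab is in by 6.
- flat_left (a joint): How far the flat-tab catch's left (+y) tab is pushed in towards the other, m: 0 at rest, 0.011 fully in. Each tab or pin slides by itself against about 2.5 N of friction and stays where it is left.
- flat_right (a joint): The same for its right (-y) tab.
- pin_catch (a point): (mm) Middle of the pin catch (second), midway between its pins, 134 above the bench; axes as the carrier's. As the flat-tab catch, but with two upright round steel pins, 13 in diameter, rising 38 from the rail; 52 over their outer sides, 30 squeezed; same friction, travel and hooks.
- pin_left (a joint): How far the pin catch's left (+y) pin is pushed in towards the other, m: 0 at rest, 0.011 fully in.
- pin_right (a joint): The same for its right (-y) pin.
- pull_post: (mm) Upright round steel post, 16 in diameter and 55 tall, on the gate's top rail, half way along it; a sleeve that turns freely on its own axis. Origin at its foot on its axis, 115 above the bench (top at 170). With the gate shut it lies 10 in front of the carrier's front face, at its middle.
- gate_hinge (a point): (mm) Point on the gate's upright hinge axis, at the left front corner of the carrier (10 in front of the front face, 125 left of the middle), 145 above the bench. The post's axis turns about it on a radius of 125.
- gate (a joint): Gate angle, rad: 0 shut, grows as it swings out towards the robot (clockwise seen from above), 1.57 square to the front, stop at 1.9. A spring pulls it shut with 0.08 (shut) to 0.19 N m (square). A sprung plunger makes a detent from about 0.1 to 0.95 rad, peak about 0.4 N m (3 to 4 N at the post); let go beyond it, the gate swings back to about 0.75.
- tube_rack: (mm) Bystander: white tube rack with stoppered glass tubes, 70 x 160 x 88 high, standing loose inside the carrier. Origin: middle of its underside.
- reagent_bottle: (mm) Bystander: white plastic bottle, 60 in diameter, 150 high, loose on the bench. Origin: middle of its underside.
- tape_roll: (mm) Bystander: roll of paper tape, 90 in diameter, 20 high, lying loose on the bench. Origin: middle of its underside.
- staining_jar: (mm) Bystander: open glass jar, 70 in diameter, 75 high, loose on the bench. Origin: middle of its underside.

How it is judged:
By the outcome, as a careful person would: the job done as asked, in the order asked, and still so for the second after the job is handed in, while the arm keeps its last pose, push and grip.
It also fails if it takes over 56 s, if anything falls off the work surface, if the arm or the gripper's body presses on something with over 40 N, if the wrist force passes 120 N, or if a joint passes its speed limit or range.

## Robot

A 7-joint arm with a two-finger parallel gripper is mounted at the origin on the work surface. World frame = base frame: x ahead of the robot, y to its left, z up, the work surface at z = 0. Lengths are in m, angles in rad, forces in N, time in s.
With the tool pointing down it reaches from about 0.425 to 0.925 m from the base axis. Payload 6.8 kg.
Tool frame: the origin (TCP) lies between the finger pads; the fingertips stand finger_overhang ahead of it and the grasp point (between the pads) is the TCP (finger_overhang is the distance from the TCP to the fingertips, in m); x points along the fingers, y is the direction in which the jaws open and shut, and the axes are right-handed (so a half turn about x gives the same grasp; the last joint's range is limited). The gripper opens to 85 mm and grips with 20 to 120 N. Pads are 22 mm wide; open, the fingers measure 114 mm over their backs; the gripper's body (76 mm by 85 mm) begins 54 mm behind the grasp point. The pads swing forward as they close: fully open they stand 13 mm farther back than shut.
Start: joints at [-1.293, 0.477, 0.022, 1.555, -0.011, 1.109, -0.083], TCP at [0.254, 0.625, 0.25] pointing down, gripper open.
Joint ranges: [-2.96, 2.96], [-0.34, 2.1], [-1.41, 1.46], [0.24, 2.44], [-1.37, 4.51], [0.17, 1.92], [-2.96, 2.96]. Speed limits (rad/s): [2.39, 2.39, 3.14, 3.14, 3.14, 3.14, 3.14].

## Interface

Orientations are given as a unit quaternion [w, x, y, z].
In Python, from bench import * gives the robot as it stands.
- The arm moves only by the shell command python3 -m creep 'ROWS' [FORCE]. ROWS is JSON, a list of rows, each an object with "travel": the shift along the tool's x, y, z in cm, a list of three; "twist": the turn, a rotation vector about the tool's x, y, z in rad, a list of three; "fingers": the closure, from 0 (fully open) to 1 (shut). A call has 1 to 10 rows; each row is the pose to reach, as a shift and turn from the pose commanded when the call began, along the tool's axes at that moment; what a row does not reach only later rows make up. A row lasts 1/8 s, in which the tool goes at most 62.5 mm and 10.7 degrees, less where a joint would pass 70% of its speed; a pose out of reach is approached as far as the arm can. A call with a gripper value outside its range is refused whole. The fingers move at their own pace and stop on an object; FORCE is the grip in N (left out, the last holds). Time passes only in rows, so rows that repeat a pose let the fingers close. It gives the time, the measured TCP pose, the force and the opening at its end, in the units of the state.
- state(): the state, without advancing time (a new reading comes with each control period).
- camera(name): name is "scene" or "top"; returns the picture (400x640x3 uint8, red, green, blue); there is no depth.
- camera_model(name): a dict with "intrinsics" (3x3 intrinsics, pixels), "R" (3x3) and "t" (3): a world point X has camera coordinates R X + t. Camera axes: x right, y down, z forward; pixel columns grow to the right and rows downward; lengths in m; the calibration is good to about 2 mm. A picture is of the moment at which its call begins. camera_model takes no time and is no camera call.
- hand_in(): hands the job in, once; it reports no verdict.
The state is a dict: "time": time; "joint_positions": joint angles; "joint_velocities": joint speeds; "joint_torque": joint torques, N m; "ee_pos": TCP position; "ee_rot": TCP orientation; "force": force on the tool from outside, world axes, zero at the start; "wrist_torque": the same for the moment, N m; "grip_width": finger opening in m.
Only numpy, scipy, OpenCV 4.12 (cv2) and the standard library are available. Lean on these libraries where they do the work, as an engineer would, in place of code of your own. Each camera call takes 0.05 s, during which the arm holds its last target. There are 200 camera calls.

## Working session

There is one attempt and no reset: what is moved stays moved. The work goes in short steps, Python scripts to look and compute and a shell command to move; the robot and the scene stay as the last step left them, time stands still between calls to the robot, and variables do not carry over. Pictures are saved under pics/ and viewed, about 8 in all and at most 12, crops included, and the job is handed in when it is done.

```bash
ls; mkdir -p pics; python3 - <<'E'
from bench import *
import cv2
for n in("scene","top"):
    cv2.imwrite(f"pics/{n}0.png",camera(n)[:,:,::-1]); m=camera_model(n); print(n,m)
s=state(); print(s)
try: print(finger_overhang)
except Exception as e: print(e)
E
```

```text
pics
scene {'intrinsics': array([[371.335704  ,   0.        , 323.25855509],
       [  0.        , 371.335704  , 202.15421661],
       [  0.        ,   0.        ,   1.        ]]), 'R': array([[-0.56233313,  0.82686083, -0.00908975],
       [ 0.57244962,  0.38133312, -0.72586947],
       [-0.5967268 , -0.41338387, -0.68777242]]), 't': array([ 0.35343236, -0.27999157,  1.49232314])}
top {'intrinsics': array([[405.41106493,   0.        , 325.4596663 ],
       [  0.        , 405.41106493, 192.45547109],
       [  0.        ,   0.        ,   1.        ]]), 'R': array([[ 0.00227624, -0.99986489,  0.01627974],
       [-0.98787902, -0.00477514, -0.15515232],
       [ 0.1552091 , -0.01572925, -0.98775641]]), 't': array([-0.01838865,  0.6501083 ,  1.15104798])}
{'time': 0.1, 'joint_positions': array([-1.29310477,  0.47772271,  0.02235346,  1.55634584, -0.01152828,
        1.10930925, -0.0831076 ]), 'joint_velocities': array([-0.00023941, -0.00408062,  0.00051377, -0.0032018 , -0.00012186,
       -0.00076483,  0.00146096]), 'joint_torque': array([ 4.39150390e-03, -5.97761929e+01,  1.61373764e+00, -2.81956744e+01,
        1.28631681e-02,  5.00426118e-03, -3.46913112e-05]), 'ee_pos': array([0.25381506, 0.62491834, 0.24942243]), 'ee_rot': array([ 0.69391406,  0.13497616,  0.69406861, -0.13613773]), 'force': array([ 0.67120139,  0.39116894, -1.01616347]), 'wrist_torque': array([-0.04545655, -0.00238062,  0.00034921]), 'grip_width': 0.0856109279069528}
0.019
```

View pics/scene0.png

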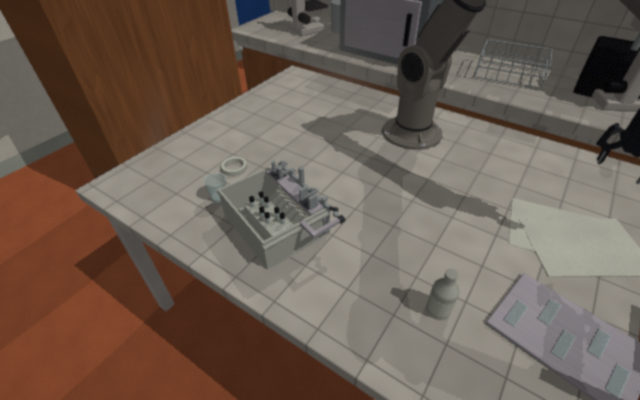

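View pics/top0.png

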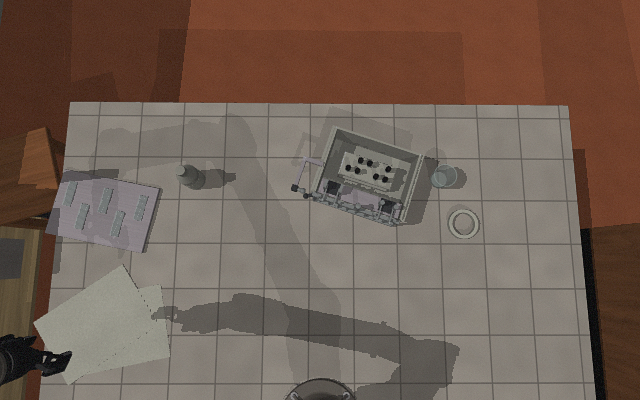

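The top view shows the carrier at about (310–425, 125–225), with its front edge facing the robot from about (308,195) to (400,225). The jar is at (444,176), the tape at (463,224) and the bottle at (190,176). Next I'll enlarge both views.

```bash
python3 - <<'E'
import cv2,numpy as np
a=cv2.imread("pics/top0.png")[120:235,280:435]; b=cv2.imread("pics/scene0.png")[150:270,200:355]
def up(i,x0,y0):
    j=cv2.resize(i,None,fx=5,fy=5,interpolation=cv2.INTER_CUBIC); j=cv2.convertScaleAbs(j,alpha=1.3)
    for k in range(0,i.shape[1],20): cv2.putText(j,str(x0+k),(k*5,10),0,.4,(0,0,255)); cv2.line(j,(k*5,0),(k*5,999),(0,0,255),1) if 0 else cv2.line(j,(k*5,12),(k*5,20),(0,0,255),1)
    for k in range(0,i.shape[0],20): cv2.putText(j,str(y0+k),(0,k*5+4),0,.4,(0,255,0)); 
    return j
cv2.imwrite("pics/topc.png",up(a,280,120)); cv2.imwrite("pics/scc.png",up(b,200,150))
E
```

```text
(no output)
```

View pics/topc.png

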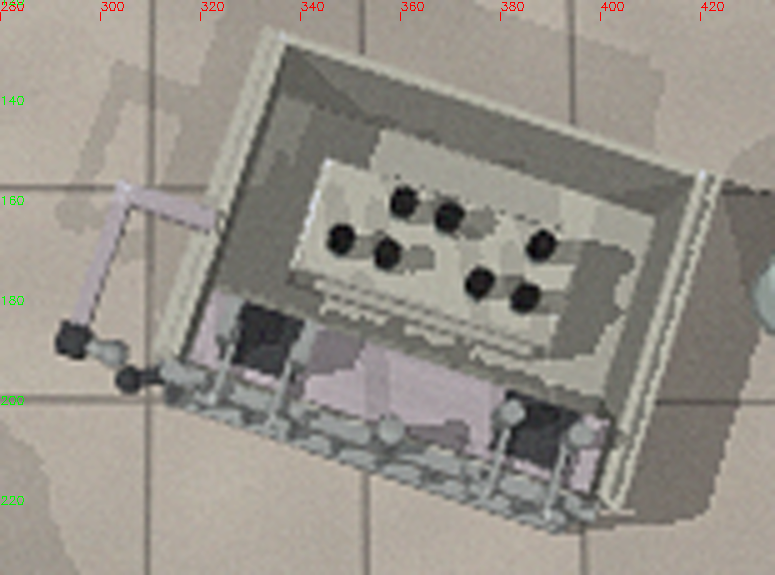

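View pics/scc.png

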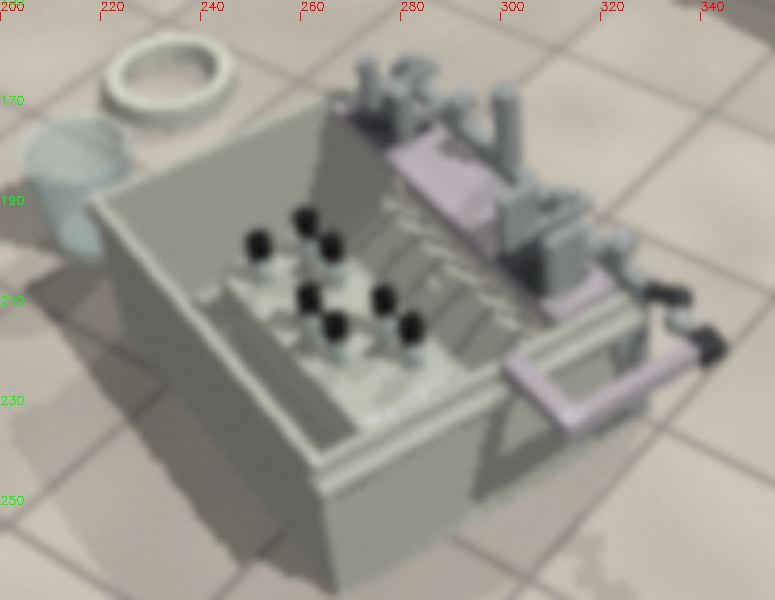

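In the top view, the flat-tab catch is on the left, with tabs near (325,187) and (339,190). The pins are on the right, at (382,202) and (396,207), and the post top is at (358,206). The scene view agrees, with the post top at about (301,168).

```bash
cat > h.py <<'E'
from bench import *
import numpy as np, cv2
from scipy.spatial.transform import Rotation as Ro
def ray(n,p,z):
    m=camera_model(n); R,t=m["R"],m["t"]; c=-R.T@t
    d=R.T@np.linalg.inv(m["intrinsics"])@np.array([p[0],p[1],1.]); return c+d*(z-c[2])/d[2]
def proj(n,X):
    m=camera_model(n); q=m["intrinsics"]@(m["R"]@np.array(X)+m["t"]); return q[:2]/q[2]
def tri(pt,ps):
    A=[];b=[]
    for n,p in(("top",pt),("scene",ps)):
        m=camera_model(n);P=m["intrinsics"]@np.c_[m["R"],m["t"]]
        for i in(0,1): r=p[i]*P[2]-P[i];A.append(r[:3]);b.append(-r[3])
    return np.linalg.lstsq(np.array(A),np.array(b),rcond=None)[0]
E
python3 - <<'E'
from h import *
np.set_printoptions(precision=4,suppress=True)
P=ray("top",(358.1,206),.17);print("post",P,"tri",tri((358.1,206),(301.2,168)))
a=ray("top",(382.2,202.2),.148);b=ray("top",(396.2,206.6),.148);print("pins",a,b,np.linalg.norm(a-b))
bl=ray("top",(335,127),.11);br=ray("top",(423,155.3),.11);print("back",bl,br,np.linalg.norm(bl-br))
for v in(a-b,bl-br): print(np.degrees(np.arctan2(-v[0],v[1])))
for v in((a-b),(bl-br)):
    y=v/np.linalg.norm(v);y[2]=0;x=np.array([y[1],-y[0],0])
    O=P+.01*x;O[2]=0
    print("O from post",O,"pins in carrier",[( (p-O)@x,(p-O)@y) for p in(a,b)],"back",[((p-O)@x,(p-O)@y) for p in(bl,br)])
E
```

```text
post [ 0.5954 -0.101   0.17  ] tri [ 0.595  -0.0999  0.1662]
pins [ 0.6088 -0.1689  0.148 ] [ 0.597  -0.2067  0.148 ] 0.03968972041102191
back [ 0.8326 -0.0423  0.11  ] [ 0.7502 -0.2949  0.11  ] 0.2656729648589248
-17.41683238836629
-18.076349081205155
O from post [ 0.605 -0.104  0.   ] pins in carrier [(np.float64(0.023092642422869472), np.float64(-0.060728830723582615)), (np.float64(0.023092642422869472), np.float64(-0.10041855113460452))] back [(np.float64(0.19871591319763632), np.float64(0.12700203406457716)), (np.float64(0.19565788889964567), np.float64(-0.13865333054213347))]
O from post [ 0.605  -0.1041  0.    ] pins in carrier [(np.float64(0.0237894683162625), np.float64(-0.06034389525449733)), (np.float64(0.024246316191099185), np.float64(-0.10003098630844516))] back [(np.float64(0.1972402313984541), np.float64(0.12939604154833512)), (np.float64(0.1972402313984541), np.float64(-0.13627692331058963))]
```

The estimates agree: the carrier origin is at about (0.605, −0.104) with yaw about −17.7°, and the pins sit at y = −60 and −100 mm, 24 mm behind the front face. Next I'll work out the moves.

```bash
cat >> h.py <<'E'
np.set_printoptions(precision=4,suppress=True)
O=np.array([.605,-.104,0]); YAW=np.radians(-17.7)
C=Ro.from_euler('z',YAW).as_matrix()
W=lambda x,y,z: O+C@np.array([x,y,z])
def tool():
    s=state(); q=s["ee_rot"]; return s,Ro.from_quat([q[1],q[2],q[3],q[0]])
def go(X,yaw=YAW):
    "travel cm and twist to have the tool down at X, jaws along carrier y turned by yaw (half-turn free)"
    s,R=tool(); out=[]
    for k in(1,-1):
        y=k*np.array([-np.sin(yaw),np.cos(yaw),0]); x=np.array([0,0,-1.])
        T=Ro.from_matrix(np.c_[x,y,np.cross(x,y)]); out.append((R.inv()*T).as_rotvec())
    print("t",s["time"],"pos",s["ee_pos"],"F",s["force"],"w",round(s["grip_width"],4),"j",s["joint_positions"])
    print("travel",100*R.inv().apply(np.array(X)-s["ee_pos"]),"twists",out)
def gate(a,z): return W(-.01-.125*np.sin(a),.125-.125*np.cos(a),z)
E
python3 - <<'E'
from h import *
print(tool()[1].as_matrix()); 
go(W(.024,.08,.24)); go(W(.024,.08,.138)); print(W(.024,.08,.138),W(.024,-.08,.138),gate(1.65,.15))
E
```

```text
[[-0.0005  0.3763  0.9265]
 [-0.0016  0.9265 -0.3763]
 [-1.     -0.0017  0.0001]]
t 0.1 pos [0.2538 0.6249 0.2494] F [ 0.6712  0.3912 -1.0162] w 0.0856 j [-1.2931  0.4777  0.0224  1.5563 -0.0115  1.1093 -0.0831]
travel [  1.0248 -46.1566  61.7449] twists [array([-0.0769,  0.    ,  0.0017]), array([ 3.0647,  0.0025, -0.0001])]
t 0.1 pos [0.2538 0.6249 0.2494] F [ 0.6712  0.3912 -1.0162] w 0.0856 j [-1.2931  0.4777  0.0224  1.5563 -0.0115  1.1093 -0.0831]
travel [ 11.2248 -46.1397  61.7439] twists [array([-0.0769,  0.    ,  0.0017]), array([ 3.0647,  0.0025, -0.0001])]
[ 0.6522 -0.0351  0.138 ] [ 0.6035 -0.1875  0.138 ] [0.5178 0.0654 0.15  ]
```

```bash
python3 -m creep '[{"travel":[0,-2,2.7],"twist":[0,0,0],"fingers":0},{"travel":[0,-5,6.7],"twist":[0,0,0],"fingers":0},{"travel":[0,-8.5,11.4],"twist":[0,0,0],"fingers":0},{"travel":[0,-12,16.1],"twist":[0,0,0],"fingers":0},{"travel":[0,-15.5,20.8],"twist":[0,0,0],"fingers":0},{"travel":[0,-19,25.5],"twist":[0,0,0],"fingers":0},{"travel":[0,-22.5,30.1],"twist":[-0.02,0,0],"fingers":0},{"travel":[0,-26,34.8],"twist":[-0.04,0,0],"fingers":0},{"travel":[0,-29.5,39.5],"twist":[-0.06,0,0],"fingers":0},{"travel":[0,-33,44.2],"twist":[-0.077,0,0],"fingers":0}]' 40
python3 -c "
from h import *
go(W(.024,.08,.20))"
```

```text
time: 1.35
ee_pos: [0.5399, 0.1516, 0.2502]
ee_rot: [0.699, 0.108, 0.699, -0.108]
force: [0.2, 0.7, 0.4]
grip_width: 0.0857
t 1.35 pos [0.5399 0.1516 0.2502] F [0.1739 0.6729 0.4177] w 0.0857 j [-0.5655  0.2909  0.2214  1.8451 -0.0744  1.0137  0.949 ]
travel [  5.0113 -14.3853  16.3662] twists [array([ 0.0009, -0.0003,  0.    ]), array([-3.1407, -0.    , -0.0004])]
```

```bash
python3 -m creep '[{"travel":[0,-3.6,4.1],"twist":[0,0,0],"fingers":0},{"travel":[0,-7.2,8.2],"twist":[0,0,0],"fingers":0},{"travel":[0,-10.8,12.3],"twist":[0,0,0],"fingers":0},{"travel":[1,-13,14.9],"twist":[0,0,0],"fingers":0},{"travel":[3,-14.4,16.4],"twist":[0,0,0],"fingers":0},{"travel":[5,-14.4,16.4],"twist":[0,0,0],"fingers":0},{"travel":[5,-14.4,16.4],"twist":[0,0,0],"fingers":0},{"travel":[5,-14.4,16.4],"twist":[0,0,0],"fingers":0}]'
python3 -c "
from h import *
go(W(.024,.08,.138))
a=camera('top')[120:235,280:435,::-1];b=camera('scene')[130:245,215:370,::-1]
cv2.imwrite('pics/c1.png',cv2.convertScaleAbs(cv2.resize(np.hstack([a,b]),None,fx=2.58,fy=4,interpolation=2) if 0 else np.vstack([cv2.resize(i,None,fx=2.6*1,fy=2.6,interpolation=2) for i in(a,b)]),alpha=1.3))"
```

```text
time: 2.35
ee_pos: [0.6515, -0.0317, 0.2003]
ee_rot: [0.699, 0.108, 0.699, -0.108]
force: [0.3, 0.8, 0.8]
grip_width: 0.0852
t 2.35 pos [ 0.6515 -0.0317  0.2003] F [0.3431 0.7611 0.7986] w 0.0852 j [-0.2479  0.4972  0.2801  1.6762 -0.1593  0.9909  1.352 ]
travel [ 6.2337 -0.3079  0.1672] twists [array([ 0.0026, -0.0006, -0.0007]), array([-3.139 ,  0.0012, -0.0009])]
```

View pics/c1.png

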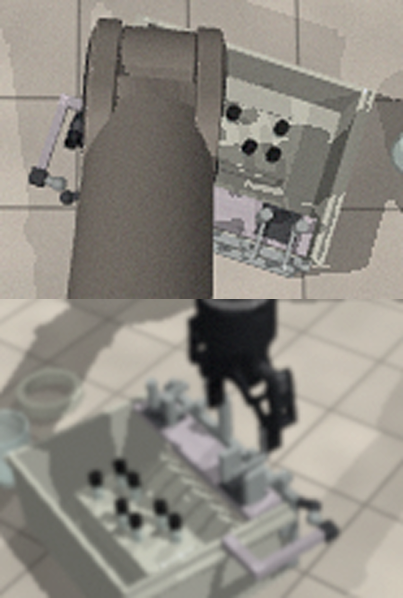

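The gripper stands above the flat-tab catch with a finger on each side, and the post is clear. I'll descend and squeeze.

```bash
python3 -m creep '[{"travel":[2,-0.3,0.15],"twist":[0,0,0],"fingers":0},{"travel":[4,-0.3,0.15],"twist":[0,0,0],"fingers":0},{"travel":[5.5,-0.3,0.15],"twist":[0,0,0],"fingers":0},{"travel":[6.2,-0.3,0.15],"twist":[0,0,0],"fingers":0},{"travel":[6.2,-0.3,0.15],"twist":[0,0,0],"fingers":0},{"travel":[6.2,-0.3,0.15],"twist":[0,0,0],"fingers":0}]' 30
python3 -c "
from h import *
go(W(.024,.08,.138))"
```

```text
time: 3.2
ee_pos: [0.6528, -0.0371, 0.1389]
ee_rot: [0.699, 0.109, 0.698, -0.109]
force: [-0.9, 0.3, 0.8]
grip_width: 0.0855
t 3.2 pos [ 0.6528 -0.0371  0.1389] F [-0.9351  0.2524  0.7535] w 0.0855 j [-0.2263  0.5679  0.2627  1.7184 -0.1825  0.8781  1.3758]
travel [ 0.0867  0.1727 -0.1213] twists [array([ 0.0001,  0.0011, -0.0003]), array([-3.1415,  0.0005,  0.0017])]
```

```bash
python3 -m creep '[{"travel":[0,0.2,-0.1],"twist":[0,0,0],"fingers":0.3},{"travel":[0,0.2,-0.1],"twist":[0,0,0],"fingers":0.5},{"travel":[0,0.2,-0.1],"twist":[0,0,0],"fingers":0.6},{"travel":[0,0.2,-0.1],"twist":[0,0,0],"fingers":0.7},{"travel":[0,0.2,-0.1],"twist":[0,0,0],"fingers":0.8},{"travel":[0,0.2,-0.1],"twist":[0,0,0],"fingers":0.8},{"travel":[0,0.2,-0.1],"twist":[0,0,0],"fingers":0.8},{"travel":[0,0.2,-0.1],"twist":[0,0,0],"fingers":0.8}]' 30
python3 -c "
from h import *
go(W(.024,.08,.138))"
```

```text
time: 4.2
ee_pos: [0.653, -0.0331, 0.1398]
ee_rot: [0.699, 0.11, 0.698, -0.108]
force: [-0.7, 3.2, 8.9]
grip_width: 0.0287
t 4.2 pos [ 0.653  -0.0331  0.1398] F [-0.65    3.1622  8.8546] w 0.0287 j [-0.2304  0.5661  0.2613  1.7187 -0.184   0.8782  1.3719]
travel [ 0.1767 -0.2116 -0.0218] twists [array([ 0.0005,  0.0016, -0.0029]), array([-3.1411,  0.0046,  0.0025])]
```

The opening is 28.7 mm, so both tabs are at their stops. I'll open, lift and move over to the pin catch.

```bash
python3 -m creep '[{"travel":[0,0,0],"twist":[0,0,0],"fingers":0},{"travel":[0,0,0],"twist":[0,0,0],"fingers":0},{"travel":[0,0,0],"twist":[0,0,0],"fingers":0},{"travel":[0,0,0],"twist":[0,0,0],"fingers":0},{"travel":[-2,0,0],"twist":[0,0,0],"fingers":0},{"travel":[-5,0,0],"twist":[0,0,0],"fingers":0},{"travel":[-8,-1,0],"twist":[0,0,0],"fingers":0},{"travel":[-8,-6,0],"twist":[0,0,0],"fingers":0},{"travel":[-8,-11,0],"twist":[0,0,0],"fingers":0},{"travel":[-8,-16,0],"twist":[0,0,0],"fingers":0}]' 30
python3 -m creep '[{"travel":[0,0,0],"twist":[0,0,0],"fingers":0},{"travel":[0,0,0],"twist":[0,0,0],"fingers":0},{"travel":[0,0,0],"twist":[0,0,0],"fingers":0}]'
python3 -c "
from h import *
go(W(.024,-.08,.138))
a=camera('top')[120:235,280:435,::-1];b=camera('scene')[130:245,215:370,::-1]
cv2.imwrite('pics/c2.png',cv2.convertScaleAbs(np.vstack([cv2.resize(i,None,fx=2.6*1,fy=2.6,interpolation=2) for i in(a,b)]),alpha=1.3))"
```

```text
time: 5.45
ee_pos: [0.6032, -0.1888, 0.2202]
ee_rot: [0.699, 0.109, 0.698, -0.109]
force: [0.8, -0.2, -0.4]
grip_width: 0.0856
time: 5.82
ee_pos: [0.6042, -0.1854, 0.2187]
ee_rot: [0.699, 0.108, 0.699, -0.108]
force: [0.3, 0.7, -0.3]
grip_width: 0.0852
t 5.825 pos [ 0.6042 -0.1854  0.2187] F [ 0.3099  0.6544 -0.3471] w 0.0852 j [-0.035   0.4479  0.3175  1.7135 -0.1618  1.0054  1.6047]
travel [ 8.0688 -0.2248  0.0012] twists [array([ 0.0027,  0.0004, -0.0009]), array([-3.1389,  0.0015,  0.0007])]
```

View pics/c2.png

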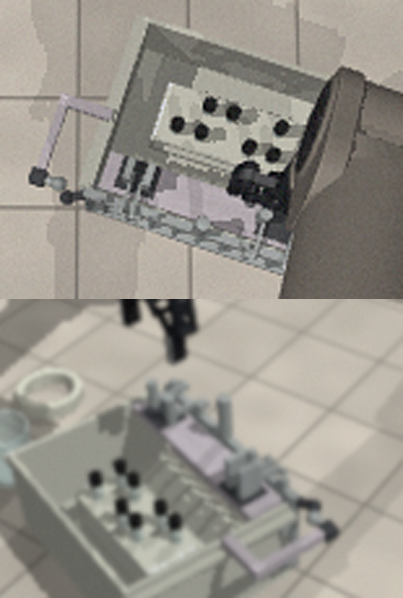

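The tabs now stand close together in both views, so they stayed squeezed. The gripper is over the pin catch, so I'll descend and squeeze.

```bash
python3 -m creep '[{"travel":[2.5,-0.1,0],"twist":[0,0,0],"fingers":0},{"travel":[5,-0.1,0],"twist":[0,0,0],"fingers":0},{"travel":[7,-0.1,0],"twist":[0,0,0],"fingers":0},{"travel":[8,-0.1,0],"twist":[0,0,0],"fingers":0},{"travel":[8,-0.1,0],"twist":[0,0,0],"fingers":0},{"travel":[8,-0.1,0],"twist":[0,0,0],"fingers":0},{"travel":[8,-0.1,0],"twist":[0,0,0],"fingers":0}]'
python3 -c "
from h import *
go(W(.024,-.08,.138))"

```

```text
time: 6.8
ee_pos: [0.6036, -0.1884, 0.1392]
ee_rot: [0.699, 0.109, 0.698, -0.109]
force: [-0.2, 0.9, -0.3]
grip_width: 0.0853
t 6.8 pos [ 0.6036 -0.1884  0.1392] F [-0.1821  0.9053 -0.2754] w 0.0853 j [-0.0097  0.5387  0.2921  1.775  -0.1972  0.8549  1.635 ]
travel [ 0.1196  0.0848 -0.0314] twists [array([ 0.    ,  0.0016, -0.0002]), array([-3.1416,  0.0003,  0.0024])]
```

```bash
python3 -m creep '[{"travel":[0,0.05,0],"twist":[0,0,0],"fingers":0.3},{"travel":[0,0.05,0],"twist":[0,0,0],"fingers":0.5},{"travel":[0,0.05,0],"twist":[0,0,0],"fingers":0.6},{"travel":[0,0.05,0],"twist":[0,0,0],"fingers":0.7},{"travel":[0,0.05,0],"twist":[0,0,0],"fingers":0.8},{"travel":[0,0.05,0],"twist":[0,0,0],"fingers":0.8},{"travel":[0,0.05,0],"twist":[0,0,0],"fingers":0.8},{"travel":[0,0.05,0],"twist":[0,0,0],"fingers":0.8}]' 30
python3 -m creep '[{"travel":[0,0,0],"twist":[0,0,0],"fingers":0},{"travel":[0,0,0],"twist":[0,0,0],"fingers":0},{"travel":[0,0,0],"twist":[0,0,0],"fingers":0},{"travel":[0,0,0],"twist":[0,0,0],"fingers":0},{"travel":[-2,0,0],"twist":[0,0,0],"fingers":0},{"travel":[-5,0,0],"twist":[0,0,0],"fingers":0},{"travel":[-8,0.5,0],"twist":[0,0,0],"fingers":0},{"travel":[-8,4,-1.4],"twist":[0,0,0],"fingers":0},{"travel":[-8,8,-3.4],"twist":[0,0,0],"fingers":0},{"travel":[-8,8,-3.4],"twist":[0,0,0],"fingers":0}]' 30
python3 -m creep '[{"travel":[0,0,0],"twist":[0,0,0],"fingers":0},{"travel":[0,0,0],"twist":[0,0,0],"fingers":0}]'
python3 -c "
from h import *
go(gate(0,.152))
a=camera('top')[120:235,280:435,::-1];b=camera('scene')[130:245,215:370,::-1]
cv2.imwrite('pics/c3.png',cv2.convertScaleAbs(np.vstack([cv2.resize(i,None,fx=2.6*1,fy=2.6,interpolation=2) for i in(a,b)]),alpha=1.3))"
```

```text
time: 7.8
ee_pos: [0.6045, -0.1856, 0.1397]
ee_rot: [0.699, 0.109, 0.698, -0.107]
force: [-1.1, 6.3, 9.8]
grip_width: 0.0278
time: 9.05
ee_pos: [0.5955, -0.0965, 0.2197]
ee_rot: [0.699, 0.107, 0.699, -0.106]
force: [-0.0, -0.9, 0.1]
grip_width: 0.0855
time: 9.3
ee_pos: [0.5952, -0.1028, 0.2189]
ee_rot: [0.699, 0.109, 0.698, -0.11]
force: [0.3, -0.3, -0.5]
grip_width: 0.0855
t 9.3 pos [ 0.5952 -0.1028  0.2189] F [ 0.3061 -0.3259 -0.5384] w 0.0855 j [-0.1668  0.4006  0.3059  1.7813 -0.141   0.9802  1.4548]
travel [ 6.6878  0.1906 -0.0399] twists [array([-0.0021,  0.001 ,  0.0005]), array([ 3.1395,  0.0008, -0.0015])]
```

View pics/c3.png

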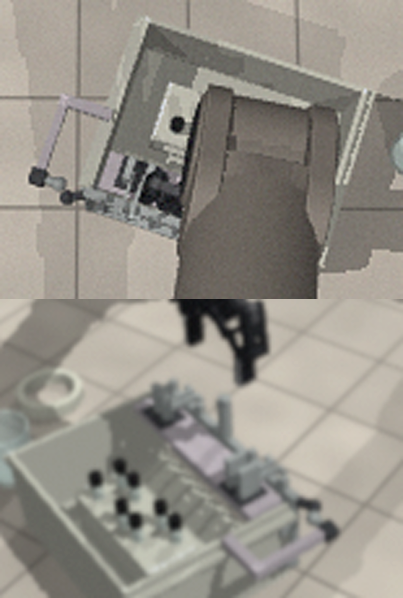

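The pins closed to 27.8 mm, so they are at their stops too. The open gripper is over the post, so I'll descend and take it.

```bash
python3 -m creep '[{"travel":[2.5,0.1,0],"twist":[0,0,0],"fingers":0},{"travel":[5,0.1,0],"twist":[0,0,0],"fingers":0},{"travel":[6.7,0.1,0],"twist":[0,0,0],"fingers":0},{"travel":[6.7,0.1,0],"twist":[0,0,0],"fingers":0},{"travel":[6.7,0.1,0],"twist":[0,0,0],"fingers":0.5},{"travel":[6.7,0.1,0],"twist":[0,0,0],"fingers":1},{"travel":[6.7,0.1,0],"twist":[0,0,0],"fingers":1},{"travel":[6.7,0.1,0],"twist":[0,0,0],"fingers":1},{"travel":[6.7,0.1,0],"twist":[0,0,0],"fingers":1},{"travel":[6.7,0.1,0],"twist":[0,0,0],"fingers":1}]' 40
python3 -c "
from h import *
go(gate(0,.152))
s,R=tool()
for a in(.1,.2,.3,.4,.5,.6,.7,.8,.9,1.,1.1,1.2,1.3,1.4,1.5,1.6,1.65,1.7): print(a,100*R.inv().apply(gate(a,.152)-gate(0,.152)))"
```

```text
time: 10.65
ee_pos: [0.5963, -0.0987, 0.152]
ee_rot: [0.699, 0.109, 0.698, -0.108]
force: [0.7, 6.1, 4.6]
grip_width: 0.0151
t 10.65 pos [ 0.5963 -0.0987  0.152 ] F [0.6873 6.1388 4.5816] w 0.0151 j [-0.1507  0.48    0.2809  1.8347 -0.1737  0.8491  1.4784]
travel [-0.0047 -0.2424 -0.012 ] twists [array([ 0.0015,  0.0011, -0.002 ]), array([-3.1401,  0.0031,  0.0017])]
0.1 [-0.0013  0.0643 -1.2478]
0.2 [-0.0023  0.2529 -2.483 ]
0.3 [-0.003   0.5638 -3.6932]
0.4 [-0.0035  0.994  -4.8663]
0.5 [-0.0036  1.5391 -5.9905]
0.6 [-0.0035  2.1938 -7.0548]
0.7 [-0.0031  2.9514 -8.0484]
0.8 [-0.0024  3.8045 -8.9613]
0.9 [-0.0015  4.7444 -9.7846]
1.0 [ -0.0003   5.7618 -10.5099]
1.1 [  0.0012   6.8466 -11.13  ]
1.2 [  0.0029   7.9878 -11.6387]
1.3 [  0.0048   9.1741 -12.0309]
1.4 [  0.0069  10.3937 -12.3027]
1.5 [  0.0092  11.6343 -12.4515]
1.6 [  0.0117  12.8835 -12.4756]
1.65 [  0.0129  13.5075 -12.4408]
1.7 [  0.0142  14.1289 -12.3749]
```

```bash
python3 -m creep '[{"travel":[0,0.05,-0.6],"twist":[0,0,0],"fingers":1},{"travel":[0,0.05,-1.25],"twist":[0,0,0],"fingers":1},{"travel":[0,0.15,-1.9],"twist":[0,0,0],"fingers":1},{"travel":[0,0.25,-2.5],"twist":[0,0,0],"fingers":1},{"travel":[0,0.4,-3.1],"twist":[0,0,0],"fingers":1},{"travel":[0,0.55,-3.7],"twist":[0,0,0],"fingers":1}]' 50
python3 -c "
from h import *
go(gate(0.3,.152))"
```

```text
time: 11.4
ee_pos: [0.5642, -0.0829, 0.152]
ee_rot: [0.701, 0.109, 0.697, -0.108]
force: [8.8, 3.8, -2.2]
grip_width: 0.0148
t 11.4 pos [ 0.5642 -0.0829  0.152 ] F [ 8.8291  3.7869 -2.1955] w 0.0148 j [-0.1842  0.4275  0.282   1.9192 -0.1607  0.8108  1.4471]
travel [ 0.0019 -0.216  -0.1681] twists [array([ 0.0011,  0.0051, -0.0019]), array([-3.1405,  0.003 ,  0.008 ])]
```

```bash
python3 -m creep '[{"travel":[0,0.43,-1.17],"twist":[0,0,0],"fingers":1},{"travel":[0,0.98,-2.3],"twist":[0,0,0],"fingers":1},{"travel":[0,1.63,-3.36],"twist":[0,0,0],"fingers":1},{"travel":[0,2.39,-4.36],"twist":[0,0,0],"fingers":1},{"travel":[0,3.24,-5.27],"twist":[0,0,0],"fingers":1},{"travel":[0,4.18,-6.09],"twist":[0,0,0],"fingers":1},{"travel":[0,5.2,-6.82],"twist":[0,0,0],"fingers":1},{"travel":[0,6.28,-7.44],"twist":[0,0,0],"fingers":1}]' 50
python3 -c "
from h import *
go(gate(1.1,.152))"
```

```text
time: 12.4
ee_pos: [0.5124, -0.0018, 0.152]
ee_rot: [0.701, 0.109, 0.697, -0.109]
force: [7.6, 0.8, -1.8]
grip_width: 0.0147
t 12.4 pos [ 0.5124 -0.0018  0.152 ] F [ 7.5729  0.7665 -1.8054] w 0.0147 j [-0.3413  0.3399  0.2687  2.0513 -0.1267  0.7602  1.2656]
travel [ 0.0026 -0.0923 -0.2088] twists [array([-0.0005,  0.0056, -0.0008]), array([ 3.1411, -0.0012, -0.0088])]
```

```bash
python3 -m creep '[{"travel":[0,1.14,-0.5],"twist":[0,0,0],"fingers":1},{"travel":[0,2.33,-0.9],"twist":[0,0,0],"fingers":1},{"travel":[0,3.55,-1.17],"twist":[0,0,0],"fingers":1},{"travel":[0,4.8,-1.3],"twist":[0,0,0],"fingers":1},{"travel":[0,6.05,-1.35],"twist":[0,0,0],"fingers":1},{"travel":[0,6.7,-1.3],"twist":[0,0,0],"fingers":1},{"travel":[0,6.7,-1.3],"twist":[0,0,0],"fingers":1},{"travel":[0,6.7,-1.3],"twist":[0,0,0],"fingers":1},{"travel":[0,6.7,-1.3],"twist":[0,0,0],"fingers":1}]' 50
python3 -c "
from h import *
go(gate(1.65,.152))
p=C.T@(state()['ee_pos']-O); print(p,'angle',np.arctan2(-.01-p[0],.125-p[1]),'r',np.hypot(p[0]+.01,p[1]-.125))
a=camera('top')[120:260,265:435,::-1];b=camera('scene')[130:270,200:370,::-1]
cv2.imwrite('pics/c4.png',cv2.convertScaleAbs(np.hstack([cv2.resize(i,None,fx=2.3,fy=2.3,interpolation=2) for i in(a,b)]),alpha=1.3))"
```

```text
time: 13.52
ee_pos: [0.5193, 0.0661, 0.152]
ee_rot: [0.699, 0.109, 0.698, -0.109]
force: [4.0, -3.8, 5.8]
grip_width: 0.0148
t 13.525 pos [0.5193 0.0661 0.152 ] F [ 3.996  -3.8376  5.8393] w 0.0148 j [-0.4495  0.3569  0.2481  2.0231 -0.1218  0.7732  1.1322]
travel [-0.0047 -0.1067 -0.1219] twists [array([-0.0005,  0.0023, -0.0002]), array([ 3.1411, -0.0004, -0.0037])]
[-0.1334  0.136   0.152 ] angle 1.659360794718291 r 0.12387404760918233
```

View pics/c4.png

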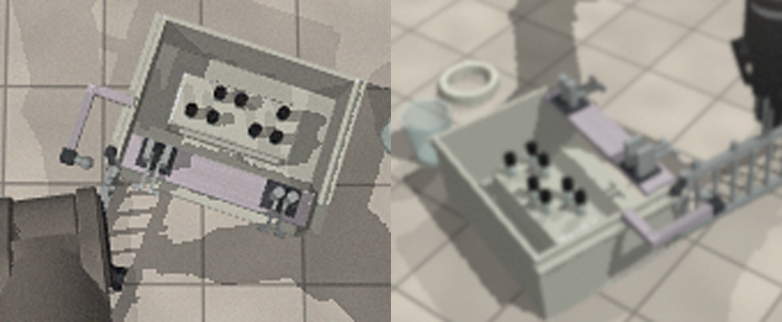

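Both views show the gate standing square to the carrier's front with the gripper on the post. The tabs and pins are still squeezed, and the rack, tape and jar haven't visibly moved. The gate angle works out at about 1.66 rad on a radius of 124 mm, so the grip is on the post's arc.

```bash
python3 -c "
from bench import *
print(hand_in()); s=state(); print(s['time'],s['ee_pos'],s['force'],s['grip_width'])"
```

```text
the job is handed in; nothing more can be done
None
the job is handed in; nothing more can be done
```

The gate is open and was still held by its post when I handed the job in, at about 13.6 s of the 56 s allowed.

- **Catches:** I squeezed the flat tabs first, then the round pins. The gripper stopped at 28.7 mm and 27.8 mm against a nominal 30 mm, so both were fully in. The last pictures show both pairs still close together.
- **Gate:** I took the post with 40 N, raised the grip to 50 N, and swung the gate past the detent. It stood at about 1.66 rad (95°), worked out from the hand position, which lay 124 mm from the hinge against the 125 mm expected.
- **Forces:** The wrist force read about 8 N at the last check. It was at most 12 N at any reading, though I only read it at the end of each move.
- **Other objects:** The tube rack, tape and jar had not visibly moved in the last pictures. I did not check the bottle at the end because it lay outside the cropped view, but the arm only passed near it at about 0.25 m height, well above its top.

No check failed. I could not read the state after handing in.

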